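# Wedge the rocking paint caddy

## Task

The wooden paint caddy rocks because the foot under its far right corner (far from the robot, on its right, next to the wedge) is too short. Press down on top of that corner to feel it rock, let go, then push the wooden wedge along the table, thin end first, under that foot until the slack is gone, and press the corner again: if it still rocks, push the wedge further. Work only by pushing and pressing: do not lift or shove away the caddy or wedge, do not disturb the other things, and finish while still holding the corner pressed down, with the caddy level and no longer rocking.

Things in the scene. Friction and masses are not known exactly. Their poses are not given: they have to be found in the camera images.
- caddy: Plywood tray of paint jars, 240 (x) by 180 (y) mm, 0.75 to 1 kg, loose. Origin: on the table under its middle, z up; at yaw 0 x points away from the robot, y to its left. Four black dome feet, 24 mm wide, at x +-100, y +-70 mm, hold its floor 22 mm up. Over each foot a post 38 mm square, flat top at 86 mm; walls between reach 80, jars 99 mm. The foot at x +100, y -70 is 5 to 9 mm short.
- corner_top (a point): Middle of the post's top over the short foot, 86 mm up: press here. Left alone the caddy stands level on three feet; a push down here of 1 to 2 N (up to 7 N if the fingertip grips the wood sideways) tips it 2.5 to 4.5 degrees about the diagonal through the two neighbouring feet until the short foot meets the table; released, it tips back level.
- foot_axis (a point): Point of the table plane under the middle of the short foot, 20 mm in from the caddy's outer faces; fixed to the caddy. The foot's length is fixed during a run but differs from run to run, and is not told.
- wedge: Plain wooden wedge, 50 mm wide (x), 130 mm long (y), 2 mm thick at the thin end (+y) rising evenly to 20 mm at the butt (-y), 35 to 70 g, loose, flat on the table right of the caddy. Origin: middle of its underside, z up. Its thin end points roughly at the short foot, tip 45 to 75 mm from it, up to 15 mm aside, up to 0.12 rad askew to the caddy's y.
- wedge_tip (a point): Middle of the wedge's thin edge, 65 mm from its origin along +y. The slack is gone when it is about 20 to 50 mm past the middle of the foot (going along the caddy's +y). The push is below 1 N while the wedge slides freely, then rises; beyond about 5 N it lifts the corner or shoves the caddy.
- jar: Bystander: small closed red paint jar, 46 mm across, 62 mm high, origin at the middle of its underside. Leave it alone.
- tape: Bystander: roll of paper tape lying flat, 90 mm across, 25 mm high, origin at the middle of its underside. Leave it alone.
- brush_cup: Bystander: white cup 72 mm across and 95 mm high with paint brushes up to 190 mm high, origin at the middle of its underside, to the left of the caddy. Leave it alone.
There are look-alikes about, which are no part of the job. There is more than one size of the wedge; the job needs the larger.

How it is judged (in metres and radians):
On the way, in this order (a step that is already met when the one before it is completed fails the run):
1. the loose corner is pressed and the caddy rocks (tips by more than 0.015 rad) (contact force between the fingers and caddy above 0.4 N and angle between caddy's own z axis and vertical above 0.015 rad), for 0.1 s.
2. the corner is let go and the wedge's thin end lies under the short foot, the caddy level again (y of foot_axis in the frame of wedge between -0.04 and 0.053 m and x of foot_axis in the frame of wedge between -0.022 and 0.022 m and contact force between the fingers and caddy below 0.3 N and angle between caddy's own z axis and vertical below 0.02 rad), for 0.1 s.
At the end, for the whole second after the job is handed in: The fingers press the short-footed corner with over 2 N and the caddy, at rest, stays level within 0.015 rad; the wedge lies flat, untouched by the fingers, and carries the short foot (over 1 N), its tip at least 12 mm past the foot's middle, its centre line within 22 mm of it (y of foot_axis in the frame of wedge between -0.04 and 0.053 m and x of foot_axis in the frame of wedge between -0.022 and 0.022 m and contact force between the fingers and caddy above 2 N and distance between the grasp point and corner_top below 0.07 m and angle between caddy's own z axis and vertical below 0.015 rad and contact force between wedge and caddy above 1 N and contact force between the fingers and wedge below 0.2 N and angle between wedge's own z axis and vertical below 0.04 rad and height (world z) of wedge below 0.004 m and linear speed of caddy below 0.01 m/s and angular speed of caddy below 0.05 rad/s); the arm keeps its last pose, push and grip.
It fails at once if the wedge is lifted or tipped (15 mm, 0.3 rad) (height (world z) of wedge above 0.015 m or angle between wedge's own z axis and vertical above 0.3 rad).
It fails at once if the caddy is lifted or tipped up (15 mm, 0.15 rad) (height (world z) of caddy above 0.015 m or angle between caddy's own z axis and vertical above 0.15 rad).
It fails at once if the caddy is shoved more than 40 mm (distance of caddy from where it was at the start of the episode above 0.04 m).
It fails at once if the jar, the tape or the brush cup is moved more than 20 mm (distance of any of jar, tape, brush_cup from where it was at the start of the episode above 0.02 m).
It also fails if it takes over 61 s, if anything falls off the work surface, if the arm or the gripper's body presses on something with over 40 N, if the wrist force passes 120 N, or if a joint passes its speed limit or range.

## Robot

A 7-joint arm with a two-finger parallel gripper is mounted at the origin on the work surface. World frame = base frame: x ahead of the robot, y to its left, z up, the work surface at z = 0. Lengths are in mm, angles in rad, forces in N, time in s.
With the tool pointing down it reaches from about 400 to 850 mm from the base axis. Payload 10.4 kg.
Tool frame: the origin (TCP) lies midway between the tips of the shut fingers; the grasp point (between the pads) lies arm.pinch_z behind it (arm.pinch_z is the distance from the TCP to the grasp point, in mm); z points along the fingers, y is the direction in which the jaws open and shut (so a half turn about z gives the same grasp; the last joint's range is limited). The gripper opens to 87 mm and grips with 3 to 60 N. Pads are 19 mm wide; open, the fingers measure 117 mm over their backs; the gripper's body (75 mm by 190 mm) begins 51 mm behind the grasp point.
Start: joints at [1.109, 0.332, -0.065, 1.46, 0.022, 1.35, -0.088], TCP at [265.557, -565.802, 222.576] pointing down, gripper open.
Joint ranges: [-2.6, 2.6], [-0.5, 2.12], [-1.47, 1.34], [0.16, 2.42], [-1.27, 4.41], [0.06, 2.06], [-2.6, 2.6]. Speed limits (rad/s): [2.22, 2.22, 2.79, 2.79, 3.14, 3.14, 3.14].

## Interface

Orientations are given as a unit quaternion [w, x, y, z].
In Python, from station import arm gives the robot as it stands. The module is installed in compiled form; this text tells all that it offers.
- The arm moves only by the tool servo_tool, never from a script. Its argument "moves" is text: rows parted by semicolons, each of 5 numbers parted by spaces: the shift along the tool's x, y, z in m, then the turn about the tool's z in rad, then the finger opening in m, from 0 to 0.087. A call has 1 to 8 rows; each row is the pose to reach, as a shift and turn from the pose commanded when the call began, along the tool's axes at that moment; what a row does not reach only later rows make up. A row lasts 1/8 s, in which the tool goes at most 62.5 mm and 10.7 degrees, less where a joint would pass 70% of its speed; a pose out of reach is approached as far as the arm can. A call with a gripper value outside its range is refused whole. The fingers move at their own pace and stop on an object; "squeeze" is the grip in N (left out, the last holds). Time passes only in rows, so rows that repeat a pose let the fingers close. It gives the time, the measured TCP pose, the force and the opening at its end, in the units of the state.
- arm.state(): the state, without advancing time (a new reading comes with each control period).
- arm.read_camera(name): name is "scene" or "top" or "wrist"; returns a dict with "color" (480x640x3 uint8, red, green, blue), "fx", "fy", "cx", "cy" (pixels), "eye" and "attitude" of the camera in the world; the wrist camera has in their place "tool_from_camera" (4x4, takes a point from camera to tool coordinates, whose origin is the TCP and whose axes are the flange's). Camera axes: x right, y down, z forward; pixel columns grow to the right and rows downward; lengths in mm; the calibration is good to about 2 mm. A picture is of the moment at which its call begins: read the wrist's pose just before it. There is no depth.
- arm.sign_off(): hands the job in, once; it reports no verdict.
The state is a dict: "time_s": time; "q": joint angles; "dq": joint speeds; "joint_efforts": joint torques, N m; "tool_pos": TCP position; "tcp_rot": TCP orientation; "contact_force": force on the tool from outside, world axes, zero at the start; "torque": the same for the moment, N m; "width": opening from 0.0 (shut) to 1.0 (fully open).
Only numpy, scipy, OpenCV 4.12 (cv2) and the standard library are available. Lean on these libraries where they do the work, as an engineer would, in place of code of your own. Each camera call takes 0.05 s, during which the arm holds its last target.

## Working session

There is one attempt and no reset: what is moved stays moved. The work goes in short steps, Python scripts to look and compute and a tool call to move; the robot and the scene stay as the last step left them, time stands still between calls to the robot, and variables do not carry over. Pictures are saved under pics/ and viewed, and the job is handed in when it is done.

Besides the shell and the picture viewer there is one more tool, called after "Request:" as a command line: name --argument value ..., lists and objects as JSON in quotes. servo_tool: Moves the arm, as the interface text tells. Its arguments: {"type":"object","properties":{"moves":{"type":"string"},"squeeze":{"type":"number"}},"required":["moves"]}

```bash
mkdir -p pics; ls
python3 - <<'E'
from station import arm
import cv2
s=arm.state();print(s, arm.pinch_z)
for n in ["scene","top","wrist"]:
    c=arm.read_camera(n);cv2.imwrite(f"pics/{n}0.png",c["color"][:,:,::-1])
    print(n,{k:v for k,v in c.items() if k!="color"})
E
```

```text
pics
{'time_s': 0.0, 'q': array([ 1.10939942,  0.33289987, -0.06467814,  1.46092978,  0.02158685,
        1.34990187, -0.08847421]), 'dq': array([-0.00027352, -0.0003044 ,  0.00026529, -0.00122896, -0.00059375,
        0.00101178,  0.00099102]), 'joint_efforts': array([ 3.61159243e-05, -6.23264694e+01,  2.45942292e-02, -3.89898777e+01,
       -6.12981850e-02,  3.97380267e-02,  2.02394149e-04]), 'tool_pos': array([ 265.35507267, -565.4474838 ,  221.74191057]), 'tcp_rot': array([-6.97536319e-04,  9.76025793e-01,  2.17653693e-01, -1.86513072e-04]), 'contact_force': array([-0.0876323 , -0.42667111, -0.42835439]), 'torque': array([-0.02234942, -0.02654895,  0.05025961]), 'width': 0.9967082287472285} 18.700000000000003
scene {'fx': 531.2726524470437, 'fy': 531.2726524470437, 'cx': 315.6976141296568, 'cy': 239.21949602012532, 'eye': array([ 926.37238051, -211.34778296,  874.60418439]), 'attitude': array([-0.2541309 ,  0.88972442,  0.365892  , -0.09965429])}
top {'fx': 457.0892957099359, 'fy': 457.0892957099359, 'cx': 314.34095579181366, 'cy': 237.1649524117968, 'eye': array([417.40737728, 137.19673053, 813.76293576]), 'attitude': array([ 0.08804217, -0.69541776,  0.70809777, -0.08508968])}
wrist {'fx': 343.35461281572805, 'fy': 343.35461281572805, 'cx': 317.2829993129663, 'cy': 238.74831687299275, 'tool_from_camera': array([[-6.89717801e-04, -9.58636775e-01, -2.84631441e-01,
         7.75691426e+01],
       [ 9.99999642e-01, -5.21656256e-04, -6.66260488e-04,
        -9.31385649e-01],
       [ 4.90222034e-04, -2.84631799e-01,  9.58636792e-01,
        -1.62797567e+02],
       [ 0.00000000e+00,  0.00000000e+00,  0.00000000e+00,
         1.00000000e+00]])}
```

View pics/scene0.png

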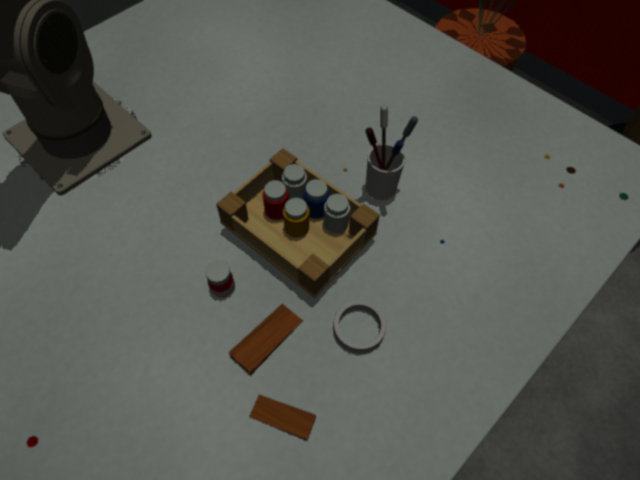

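View pics/top0.png

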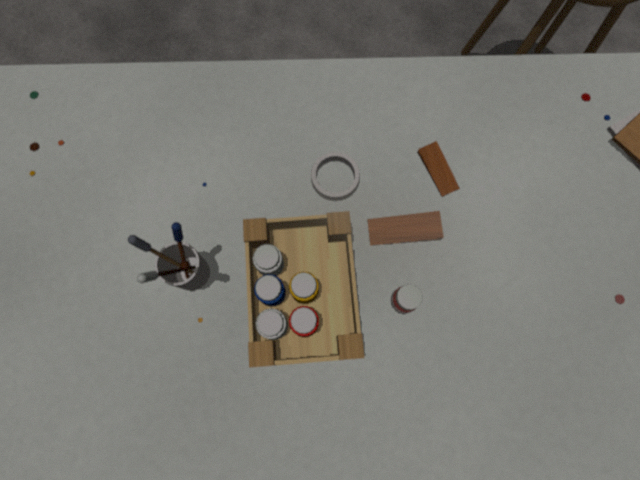

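View pics/wrist0.png

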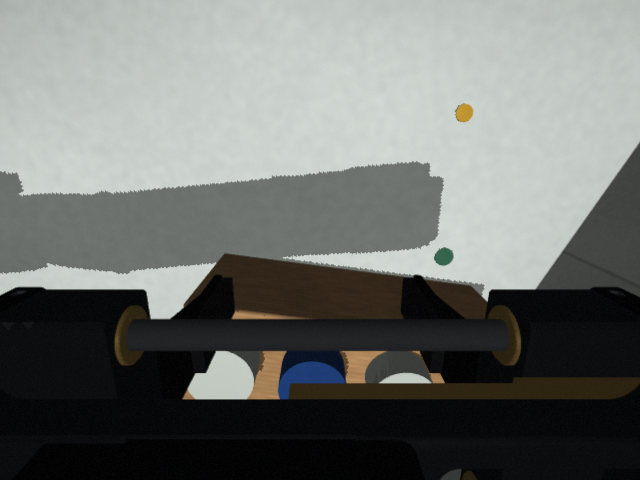

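Candidates: wedge – large one at top (405,228), the small one at (440,168) is the look-alike. Caddy – at top (300,290); another wooden box lies by the start pose (top edge 635,135). Jar (407,298) red; other jars are in the caddy. Choice: large wedge whose tip faces the far-right post (339,223). Measuring and checking with a crop.

```bash
cat > h.py <<'E'
import numpy as np,cv2
from scipy.spatial.transform import Rotation as R
from station import arm
def rot(q): return R.from_quat([q[1],q[2],q[3],q[0]]).as_matrix()
def cam(n):
    if n=="wrist":
        s=arm.state();c=arm.read_camera(n);T=c["tool_from_camera"];W=rot(s["tcp_rot"])
        c["R"]=W@T[:3,:3];c["eye"]=s["tool_pos"]+W@T[:3,3]
    else:
        c=arm.read_camera(n);c["R"]=rot(c["attitude"])
    return c
def ray(c,u,v,z):
    d=c["R"]@np.array([(u-c["cx"])/c["fx"],(v-c["cy"])/c["fy"],1]);return c["eye"]+d*(z-c["eye"][2])/d[2]
def proj(c,p):
    q=c["R"].T@(np.array(p)-c["eye"]);return c["fx"]*q[0]/q[2]+c["cx"],c["fy"]*q[1]/q[2]+c["cy"]
E
python3 - <<'E'
from h import *
a=cam("top");b=cam("scene")
for n,c,(x0,x1,y0,y1) in [("top",a,(230,480,120,380)),("scene",b,(200,400,130,450))]:
    im=c["color"][y0:y1,x0:x1,::-1]
    f=800/(x1-x0) if (x1-x0)>=(y1-y0) else 600/(y1-y0)
    f=min(f,600/(y1-y0));cv2.imwrite(f"pics/{n}1.png",cv2.resize(im,None,fx=f,fy=f,interpolation=cv2.INTER_CUBIC)); print(n,f)
    hsv=cv2.cvtColor(c["color"],cv2.COLOR_RGB2HSV)
    print("hsv",[hsv[v,u] for u,v in ([(405,228),(339,223),(255,230),(300,250)] if n=="top" else [(265,338),(313,266),(365,216),(250,215)])])
E
```

```text
top 2.3076923076923075
hsv [array([ 12, 112, 109], dtype=uint8), array([ 18,  96, 114], dtype=uint8), array([ 17, 125, 110], dtype=uint8), array([ 21,  93, 142], dtype=uint8)]
scene 1.875
hsv [array([ 13, 209,  77], dtype=uint8), array([ 18, 156,  85], dtype=uint8), array([ 18, 156,  85], dtype=uint8), array([ 22, 124, 117], dtype=uint8)]
```

View pics/top1.png

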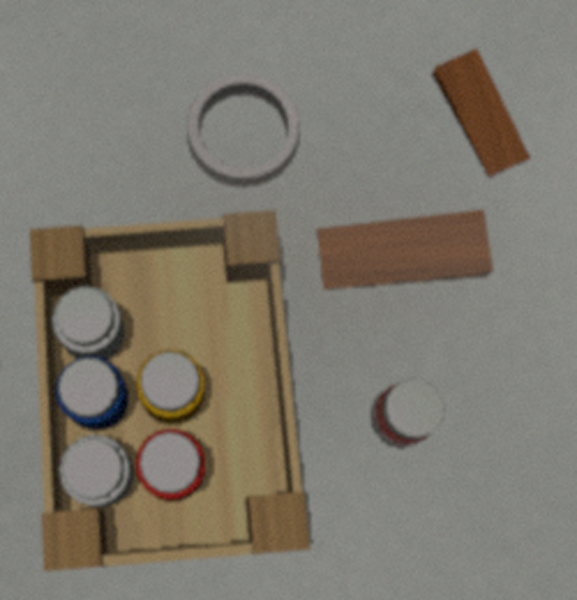

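View pics/scene1.png

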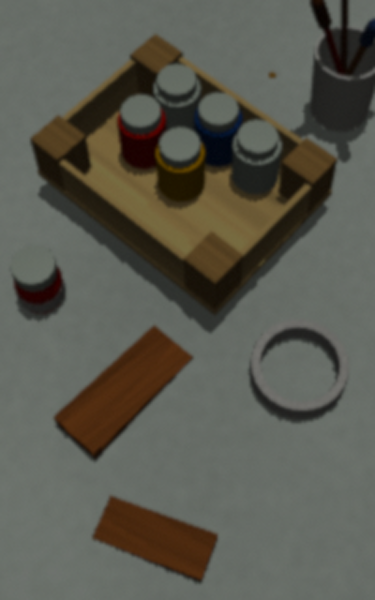

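Run:
```python
from h import *
a=cam("top");b=cam("scene")
t=lambda u,v,z:ray(a,u/2.3077+230,v/2.3077+120,z)
s=lambda u,v,z:ray(b,u/1.875+200,v/1.875+130,z)
P=np.array([t(31,230,86),t(276,211,86),t(310,548,86),t(45,570,86)])
S=np.array([s(311,140,86)*0+s(335,162,86),s(216,281,86),s(33,139,86),s(156,36,86)])
print(P.round(0)[:,:2].tolist());print(S.round(0)[:,:2].tolist())
for Q in (P,S):
    m=Q.mean(0);yx=(Q[0]-Q[3]+Q[1]-Q[2]);yaw=np.arctan2(yx[1],yx[0]);y2=(Q[0]-Q[1]+Q[3]-Q[2])
    print("center",m,"yaw",yaw,np.arctan2(-y2[0],y2[1]),np.linalg.norm(yx)/2,np.linalg.norm(y2)/2)
    c,sn=np.cos(yaw),np.sin(yaw);print("foot",m[0]+c*100+sn*70,m[1]+sn*100-c*70)
for tip,butt in [((t(318,229,2),t(326,289,2)),(t(485,210,20),t(492,271,20))),((s(192,357,2),s(154,326,2)),(s(98,446,20),s(57,417,20)))]:
    T=np.mean(tip,0);B=np.mean(butt,0);d=T-B
    print("tip",T[:2],"butt",B[:2],"len",np.linalg.norm(d[:2]),"yaw",np.arctan2(-d[0],d[1]),"w",np.linalg.norm(tip[0]-tip[1]),np.linalg.norm(butt[0]-butt[1]))
st=arm.state();print(rot(st["tcp_rot"]))
```

```text
[[632.0, 256.0], [643.0, 79.0], [407.0, 65.0], [396.0, 242.0]]
[[636.0, 254.0], [645.0, 83.0], [411.0, 68.0], [400.0, 242.0]]
center [519.62664207 160.41708884  86.        ] yaw 0.06006628975161044 0.06218654213662752 235.8271781332041 176.9019835009723
foot 623.6484107261991 96.54634712556334
center [523.08095629 161.7578921   86.        ] yaw 0.05737086025120835 0.05664491821539243 235.17010025886535 173.08651897873838
foot 626.9301881878454 97.60699940457356
tip [628.37983213  37.45562013] butt [636.15425991 -90.76417025] len 128.45526992528613 yaw 0.06055946064604589 w 49.55367568585444 49.44418869648441
tip [631.03950631  39.5918202 ] butt [639.16659204 -84.90224336] len 124.75905331625874 yaw 0.06518841254522655 w 48.56472741471676 46.274854282404796
[[ 9.05274424e-01  4.24827258e-01 -1.37562948e-04]
 [ 4.24827278e-01 -9.05274401e-01  2.05892641e-04]
 [-3.70634090e-05 -2.44829834e-04 -9.99999969e-01]]
```

Top crop: wedge thin end left at crop (322,259), butt (489,240); short-foot post at (250,238). Both views agree within ~4 mm: foot ≈ (625,97), wedge tip ≈ (629,38), both yaw ≈ 0.06. Moving over.

Request:
servo_tool --moves "0.045 -0.033 0 -0.149 0; 0.09 -0.066 0 -0.298 0; 0.135 -0.099 0 -0.447 0; 0.18 -0.132 0 -0.596 0; 0.225 -0.165 0 -0.745 0; 0.27 -0.198 0 -0.894 0; 0.315 -0.231 0 -1.043 0; 0.36 -0.264 0 -1.19 0" --squeeze 20

```text
time_s: 1.35
tool_pos: [479.9, -172.3, 222.9]
tcp_rot: [0.0, 0.685, 0.729, 0.0]
contact_force: [0.9, -0.7, -0.4]
width: 0.175
```

```bash
cat > st.py <<'E'
from h import *
import sys
s=arm.state();M=rot(s["tcp_rot"])
print(s["time_s"],s["tool_pos"].round(1),"xang",np.arctan2(M[1,0],M[0,0]).round(3),"yang",np.arctan2(M[1,1],M[0,1]).round(3),"zdn",M[:,2].round(3),"F",s["contact_force"].round(2),"w",s["width"].round(3))
if len(sys.argv)>3:
    g=np.array([float(v) for v in sys.argv[1:4]]);print("move mm",(M.T@(g-s["tool_pos"])).round(1))
E
python3 st.py 625 97 130
```

```text
Traceback (most recent call last):
  File "st.py", line 4, in <module>
    print(s["time_s"],s["tool_pos"].round(1),"xang",np.arctan2(M[1,0],M[0,0]).round(3),"yang",np.arctan2(M[1,1],M[0,1]).round(3),"zdn",M[:,2].round(3),"F",s["contact_force"].round(2),"w",s["width"].round(3))
                                                                                                                                                                                           ^^^^^^^^^^^^^^^^
AttributeError: 'float' object has no attribute 'round'
```

```bash
sed -i 's/s\["width"\].round(3)/round(s["width"],3)/' st.py; python3 st.py 625 97 130
```

```text
1.35 [ 479.9 -172.3  222.9] xang 1.633 yang 0.063 zdn [ 0.001 -0.001 -1.   ] F [ 0.86 -0.74 -0.42] w 0.175
move mm [259.8 161.6  92.8]
```

Request:
servo_tool --moves "0.04 0.025 0 0 0; 0.084 0.052 0 0 0; 0.128 0.08 0 0 0; 0.172 0.107 0 0 0; 0.216 0.134 0.02 0 0; 0.25 0.155 0.05 0 0; 0.259 0.162 0.075 0 0; 0.259 0.162 0.09 0 0"

```text
time_s: 2.35
tool_pos: [625.5, 93.9, 130.8]
tcp_rot: [-0.001, 0.686, 0.727, -0.001]
contact_force: [0.3, -0.7, 0.1]
width: 0.008
```

```bash
python3 st.py 625 97 90
python3 - <<'E'
from h import *
for n in ["wrist","scene","top"]:
    c=cam(n);cv2.imwrite(f"pics/{n}2.png",c["color"][:,:,::-1])
    if n!="wrist":print(n,proj(c,arm.state()["tool_pos"]))
E
```

```text
2.35 [625.5  93.9 130.8] xang 1.629 yang 0.059 zdn [-0.002 -0.    -1.   ] F [ 0.31 -0.68  0.13] w 0.008
move mm [ 3.1 -0.3 40.8]
scene (np.float64(310.6410524286416), np.float64(255.7687367262496))
top (np.float64(343.764855293128), np.float64(213.20215863729194))
```

View pics/scene2.png

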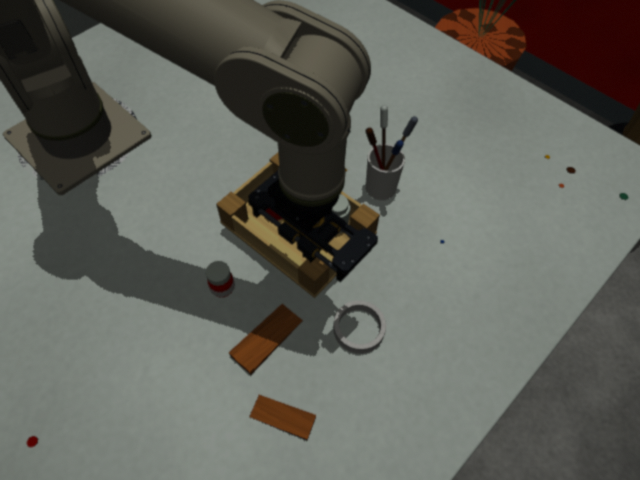

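View pics/wrist2.png

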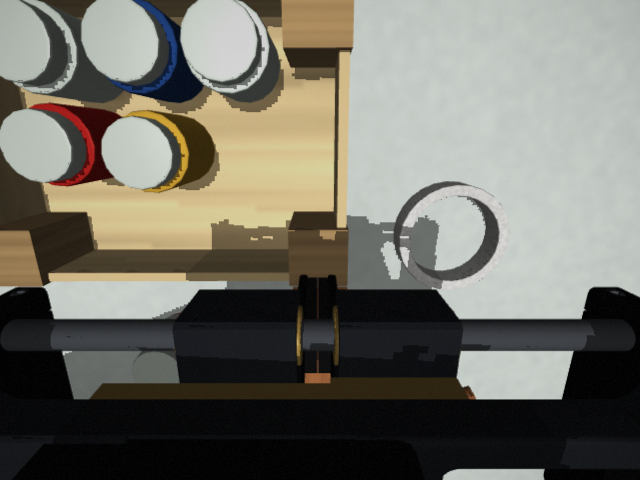

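Wrist view: the post top spans about (289–348, 230–288), fingertips right over its centre column at (318,280). Descending in small steps.

Request:
servo_tool --moves "0.003 0 0.012 0 0; 0.003 0 0.025 0 0; 0.003 0 0.034 0 0; 0.003 0 0.04 0 0; 0.003 0 0.044 0 0; 0.003 0 0.044 0 0"

```text
time_s: 3.25
tool_pos: [625.8, 97.0, 88.4]
tcp_rot: [-0.0, 0.686, 0.727, -0.0]
contact_force: [-0.5, 0.3, -0.2]
width: 0.006
```

```bash
python3 st.py
```

```text
3.25 [625.8  97.   88.4] xang 1.629 yang 0.058 zdn [-0. -0. -1.] F [-0.46  0.3  -0.24] w 0.006
```

Request:
servo_tool --moves "0 0 0.003 0 0; 0 0 0.005 0 0; 0 0 0.007 0 0; 0 0 0.007 0 0"

```text
time_s: 3.75
tool_pos: [625.9, 97.0, 81.5]
tcp_rot: [0.0, 0.686, 0.727, 0.0]
contact_force: [1.1, -1.7, 2.2]
width: 0.002
```

```bash
python3 st.py
```

```text
3.75 [625.9  97.   81.5] xang 1.629 yang 0.058 zdn [ 0. -0. -1.] F [ 1.13 -1.74  2.22] w 0.002
```

Request:
servo_tool --moves "0 0 0.0015 0 0; 0 0 0.003 0 0; 0 0 0.003 0 0"

```text
time_s: 4.12
tool_pos: [625.9, 97.1, 78.5]
tcp_rot: [0.0, 0.686, 0.727, 0.0]
contact_force: [0.8, -1.9, 2.7]
width: 0.006
```

```bash
python3 st.py;python3 - <<'E'
from h import *
c=cam("scene");cv2.imwrite("pics/scene3.png",c["color"][:,:,::-1])
E
```

```text
4.125 [625.9  97.1  78.5] xang 1.629 yang 0.058 zdn [ 0. -0. -1.] F [ 0.79 -1.86  2.65] w 0.006
```

Request:
servo_tool --moves "0 0 0.001 0 0; 0 0 0.002 0 0; 0 0 0.002 0 0"

```text
time_s: 4.55
tool_pos: [626.2, 96.9, 77.8]
tcp_rot: [0.001, 0.686, 0.727, 0.0]
contact_force: [-2.0, -2.6, 11.8]
width: 0.006
```

```bash
python3 st.py;python3 - <<'E'
from h import *
c=cam("scene");cv2.imwrite("pics/scene3b.png",c["color"][:,:,::-1])
E
```

```text
4.55 [626.2  96.9  77.8] xang 1.629 yang 0.058 zdn [ 0.001 -0.001 -1.   ] F [-2.04 -2.65 11.79] w 0.006
```

View pics/scene3b.png

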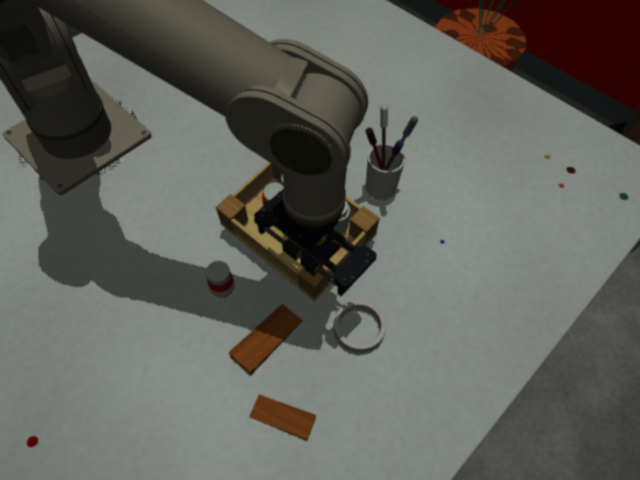

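Corner bottomed out at z≈78 (gap ≈ 8 mm; ~12 N jump). Release straight up and go behind the butt.

Request:
servo_tool --moves "0 0 -0.02 0 0; 0 0 -0.05 0 0; -0.03 0 -0.055 0 0; -0.08 0.001 -0.055 0 0; -0.13 0.002 -0.055 0 0; -0.18 0.002 -0.055 0 0; -0.212 0.002 -0.055 0 0; -0.212 0.002 -0.055 0 0"

```text
time_s: 5.6
tool_pos: [639.8, -117.9, 131.8]
tcp_rot: [0.0, 0.688, 0.726, -0.0]
contact_force: [-0.8, 0.8, -0.2]
width: 0.009
```

```bash
python3 st.py 640 -115 8;python3 - <<'E'
from h import *
for n in ["wrist","scene","top"]:
    c=cam(n);cv2.imwrite(f"pics/{n}4.png",c["color"][:,:,::-1])
E
```

```text
5.6 [ 639.8 -117.9  131.8] xang 1.624 yang 0.053 zdn [-0.    -0.001 -1.   ] F [-0.82  0.79 -0.2 ] w 0.009
move mm [  2.9   0.4 123.8]
```

View pics/wrist4.png

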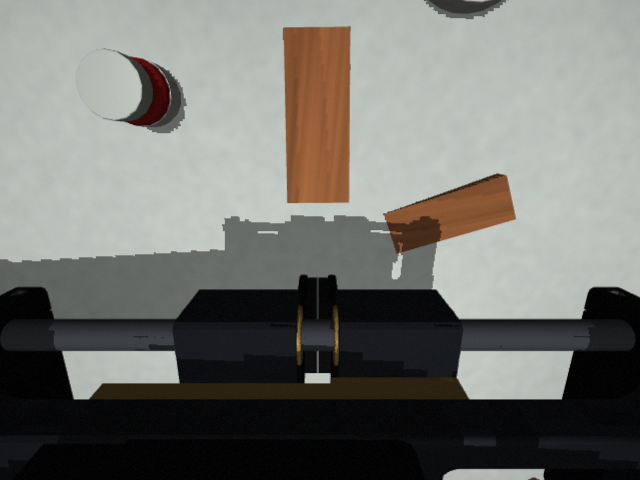

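View pics/top4.png

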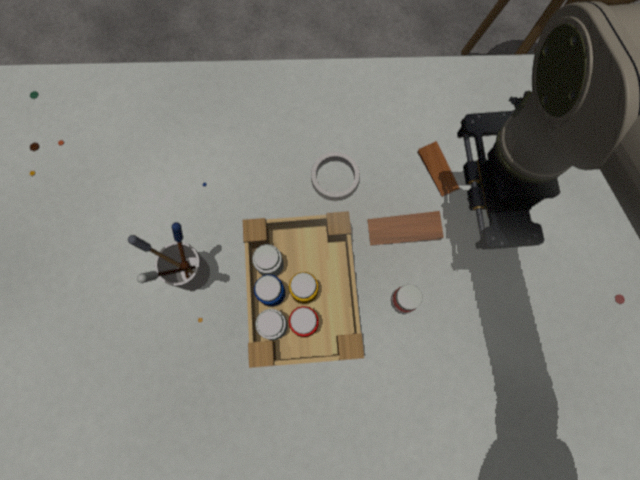

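Run:
```python
from h import *
c=cam("wrist");t=cam("top")
T=[ray(c,283.5,27,2),ray(c,350.5,27,2)];B=[ray(c,287.5,203,20),ray(c,349.5,203,20)]
T2=np.mean(T,0);B2=np.mean(B,0);d=T2-B2
print(T2,B2,np.linalg.norm(d[:2]),np.arctan2(-d[0],d[1]))
hsv=cv2.cvtColor(t["color"],cv2.COLOR_RGB2HSV)
# post FR outer corner etc. crop
cv2.imwrite("pics/top5.png",cv2.resize(t["color"][200:380,230:380,::-1],None,fx=3.3,fy=3.3,interpolation=cv2.INTER_CUBIC))
```

```text
[629.55922235  45.27930548   2.        ] [638.46229824 -85.01128728  20.        ] 130.59442301422862 0.06822639514294938
```

View pics/top5.png

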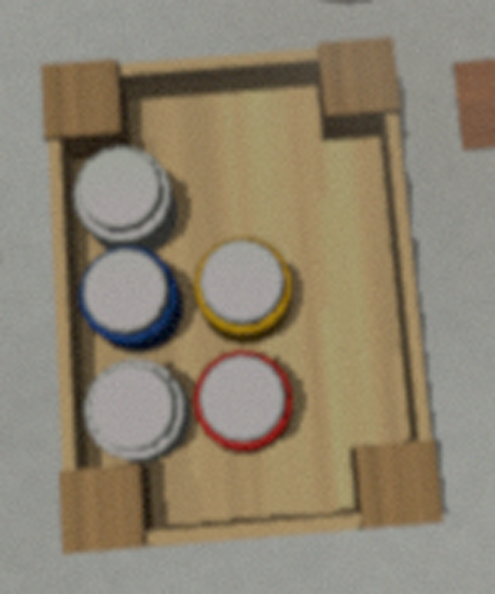

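Caddy unmoved; wedge at tip (629.5,~43), butt (638.5,-86). Descend behind the butt.

Request:
servo_tool --moves "0 0 0.04 0 0; 0 0 0.08 0 0; 0 0 0.11 0 0; 0 0 0.12 0 0; 0 0 0.123 0 0; 0 0 0.123 0 0"

```text
time_s: 6.6
tool_pos: [640.9, -114.3, 9.8]
tcp_rot: [0.001, 0.686, 0.727, 0.0]
contact_force: [0.2, -0.5, 0.5]
width: 0.005
```

Request:
servo_tool --moves "0.004 0 0 0 0; 0.008 0 0 0 0; 0.012 0 0 0 0; 0.016 0 0 0 0; 0.02 0 0 0 0; 0.024 0 0 0 0; 0.028 0 0 0 0; 0.032 0 0 0 0"

```text
time_s: 7.6
tool_pos: [638.3, -82.2, 8.6]
tcp_rot: [0.0, 0.686, 0.727, -0.0]
contact_force: [0.0, -0.5, 0.3]
width: 0.004
```

```bash
cat > look.py <<'E'
from h import *
import sys
n=sys.argv[1]
c=cam("wrist");cv2.imwrite(f"pics/wrist{n}.png",c["color"][:,:,::-1])
c=cam("top");cv2.imwrite(f"pics/top{n}.png",cv2.resize(c["color"][150:370,230:500,::-1],None,fx=2.7,fy=2.7,interpolation=cv2.INTER_CUBIC))
c=cam("scene");cv2.imwrite(f"pics/scene{n}.png",cv2.resize(c["color"][170:420,190:420,::-1],None,fx=2.4,fy=2.4,interpolation=cv2.INTER_CUBIC))
E
python3 st.py; python3 look.py 6
```

```text
7.6 [638.3 -82.2   8.6] xang 1.629 yang 0.058 zdn [ 0. -0. -1.] F [ 0.04 -0.5   0.35] w 0.004
```

View pics/wrist6.png

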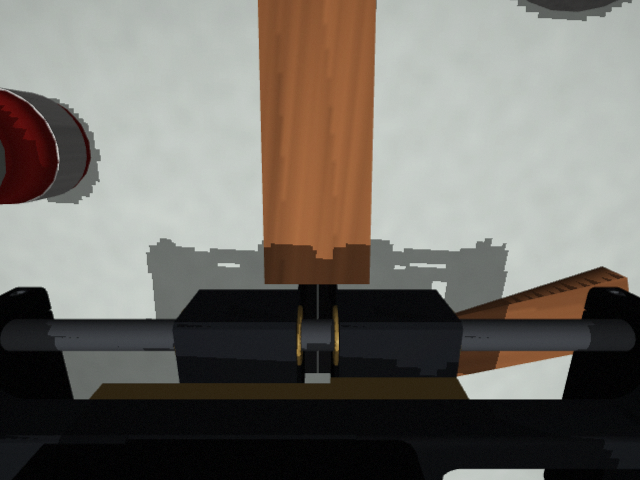

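View pics/scene6.png

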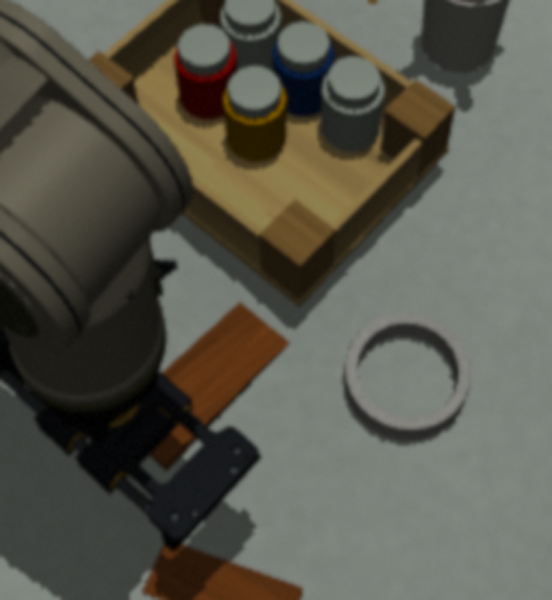

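Wrist view: fingers (318,287) touch the butt centrally (row 284, 265–370), wedge straight. Pushing on.

Request:
servo_tool --moves "0.006 0 0 0 0; 0.012 0 0 0 0; 0.018 0 0 0 0; 0.024 0 0 0 0; 0.03 0 0 0 0; 0.036 0 0 0 0; 0.042 0 0 0 0; 0.045 0 0 0 0"

```text
time_s: 8.75
tool_pos: [635.7, -37.0, 8.6]
tcp_rot: [0.0, 0.686, 0.727, 0.0]
contact_force: [-1.3, 0.8, 0.9]
width: 0.005
```

```bash
python3 st.py; python3 look.py 7
```

```text
8.75 [635.7 -37.    8.6] xang 1.629 yang 0.058 zdn [ 0.  0. -1.] F [-1.28  0.81  0.94] w 0.005
```

View pics/wrist7.png

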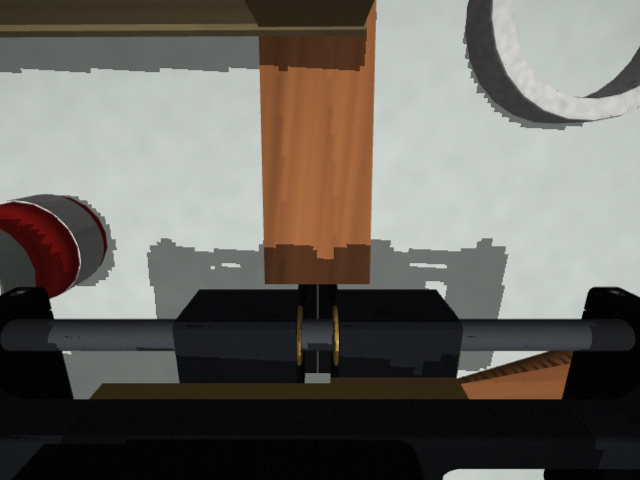

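View pics/scene7.png

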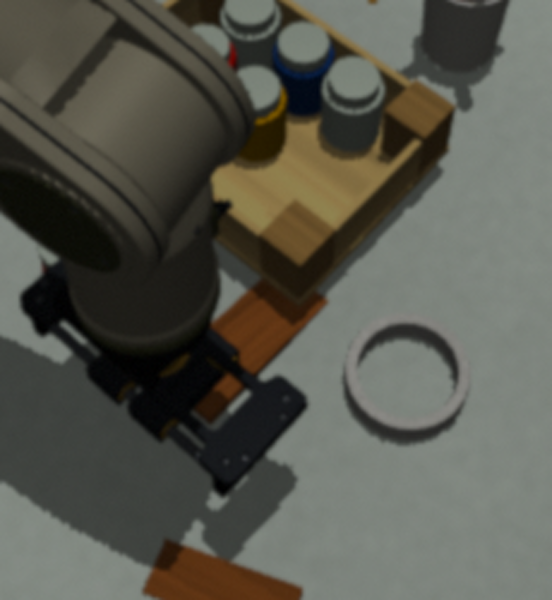

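Wrist view: thin end is entering under the short-foot post (post edge (365,30), centre ≈319; wedge centre 317), jar and tape clear. Continue, more slowly.

Request:
servo_tool --moves "0.004 0 0 0 0; 0.008 0 0 0 0; 0.012 0 0 0 0; 0.016 0 0 0 0; 0.019 0 0 0 0; 0.022 0 0 0 0; 0.025 0 0 0 0; 0.026 0 0 0 0"

```text
time_s: 9.9
tool_pos: [634.2, -11.3, 8.6]
tcp_rot: [0.0, 0.686, 0.727, 0.0]
contact_force: [0.1, -1.2, -0.1]
width: -0.001
```

Request:
servo_tool --moves "0.002 0 0 0 0; 0.004 0 0 0 0; 0.004 0 0 0 0"

```text
time_s: 10.28
tool_pos: [633.9, -7.3, 8.6]
tcp_rot: [-0.0, 0.686, 0.727, 0.0]
contact_force: [-0.4, -0.6, 0.1]
width: 0.003
```

Request:
servo_tool --moves "0.002 0 0 0 0; 0.004 0 0 0 0; 0.004 0 0 0 0"

```text
time_s: 10.65
tool_pos: [633.7, -3.3, 8.6]
tcp_rot: [-0.0, 0.686, 0.727, 0.0]
contact_force: [-0.4, -0.1, -0.9]
width: 0.006
```

```bash
python3 st.py; python3 look.py 8
```

```text
10.65 [633.7  -3.3   8.6] xang 1.629 yang 0.058 zdn [ 0.  0. -1.] F [-0.36 -0.07 -0.9 ] w 0.006
```

View pics/wrist8.png

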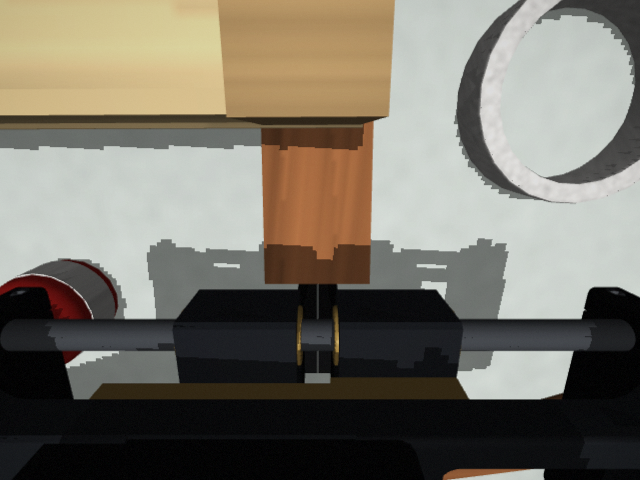

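Request:
servo_tool --moves "0.001 0 0 0 0; 0.002 0 0 0 0; 0.002 0 0 0 0"

```text
time_s: 11.18
tool_pos: [633.6, -1.5, 8.6]
tcp_rot: [0.0, 0.686, 0.727, 0.0]
contact_force: [0.1, 0.2, -0.2]
width: 0.006
```

Request:
servo_tool --moves "0.001 0 0 0 0; 0.002 0 0 0 0; 0.002 0 0 0 0"

```text
time_s: 11.55
tool_pos: [633.4, 0.5, 8.5]
tcp_rot: [-0.0, 0.686, 0.727, -0.0]
contact_force: [-0.5, 0.2, 0.5]
width: 0.004
```

Request:
servo_tool --moves "0.001 0 0 0 0; 0.002 0 0 0 0; 0.002 0 0 0 0"

```text
time_s: 11.92
tool_pos: [633.3, 2.5, 8.6]
tcp_rot: [0.0, 0.686, 0.727, 0.0]
contact_force: [0.2, 0.5, 0.2]
width: 0.004
```

```bash
python3 st.py; python3 look.py 9;python3 - <<'E'
from h import *
c=cam("wrist");print(ray(c,300,124,22),ray(c,317,284,20))
E
```

```text
11.925 [633.3   2.5   8.6] xang 1.629 yang 0.058 zdn [ 0.  0. -1.] F [0.22 0.5  0.16] w 0.004
[620.33860818  85.73583772  22.        ] [631.48374595  13.6877878   20.        ]
```

View pics/wrist9.png

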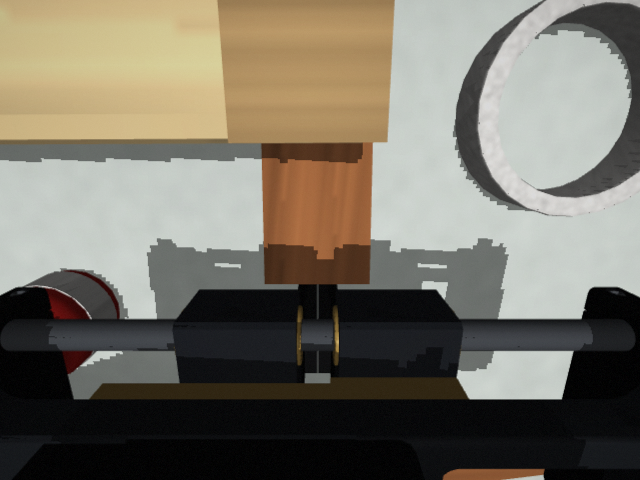

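Request:
servo_tool --moves "0.001 0 0 0 0; 0.002 0 0 0 0; 0.002 0 0 0 0"

```text
time_s: 12.5
tool_pos: [633.2, 4.5, 8.5]
tcp_rot: [0.0, 0.686, 0.727, 0.0]
contact_force: [-0.1, -0.5, 0.2]
width: 0.007
```

Request:
servo_tool --moves "0.001 0 0 0 0; 0.002 0 0 0 0; 0.002 0 0 0 0"

```text
time_s: 12.88
tool_pos: [633.1, 6.1, 8.6]
tcp_rot: [0.0, 0.686, 0.727, -0.0]
contact_force: [-0.3, -1.2, -0.1]
width: 0.005
```

```bash
python3 st.py; python3 look.py 10
```

```text
12.875 [633.1   6.1   8.6] xang 1.629 yang 0.058 zdn [ 0. -0. -1.] F [-0.3  -1.24 -0.14] w 0.005
```

View pics/wrist10.png

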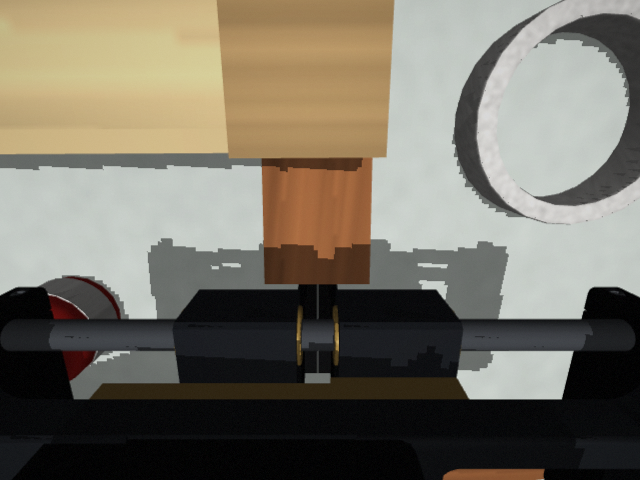

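View pics/top10.png

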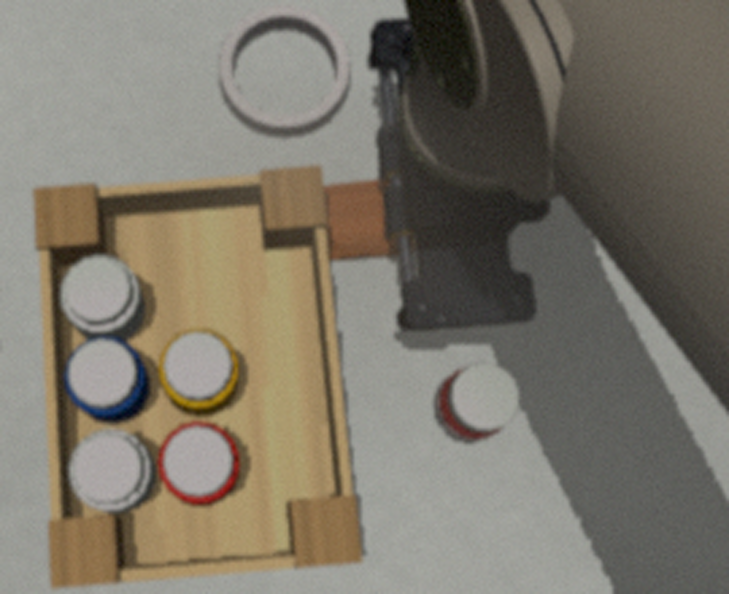

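Request:
servo_tool --moves "0.001 0 0 0 0; 0.001 0 0 0 0"

```text
time_s: 13.28
tool_pos: [633.1, 7.2, 8.6]
tcp_rot: [0.0, 0.686, 0.727, -0.0]
contact_force: [0.9, -3.5, -0.8]
width: 0.008
```

```bash
python3 st.py
```

```text
13.275 [633.1   7.2   8.6] xang 1.629 yang 0.058 zdn [ 0. -0. -1.] F [ 0.93 -3.54 -0.79] w 0.008
```

Force rose to 3.5 N: slack is taken up. Back off, lift, and go press the corner.

Request:
servo_tool --moves "-0.01 0 0 0 0; -0.02 0 0 0 0; -0.02 0 -0.05 0 0; -0.02 0 -0.1 0 0; 0 0 -0.13 0 0; 0.045 -0.001 -0.13 0 0; 0.09 -0.002 -0.13 0 0; 0.09 -0.002 -0.115 0 0"

```text
time_s: 14.28
tool_pos: [625.7, 102.0, 124.8]
tcp_rot: [-0.0, 0.684, 0.729, 0.002]
contact_force: [-0.4, -0.5, -0.2]
width: 0.003
```

```bash
python3 st.py 625.5 97 88;python3 look.py 11
```

```text
14.275 [625.7 102.  124.8] xang 1.635 yang 0.064 zdn [ 0.002  0.003 -1.   ] F [-0.4  -0.48 -0.21] w 0.003
move mm [-5.  -0.7 36.8]
```

View pics/scene11.png

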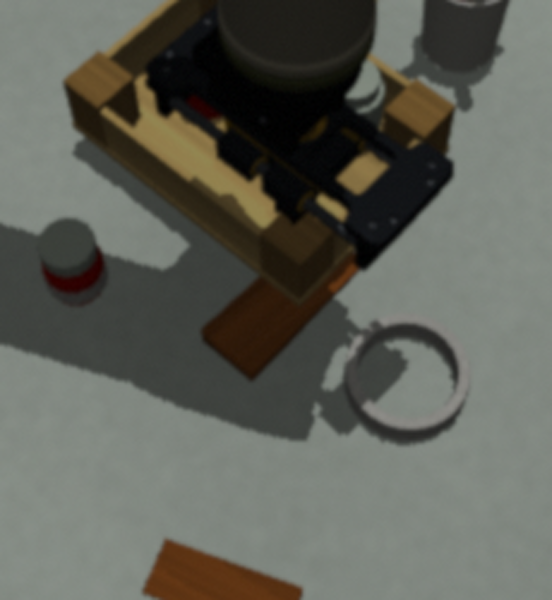

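View pics/wrist11.png

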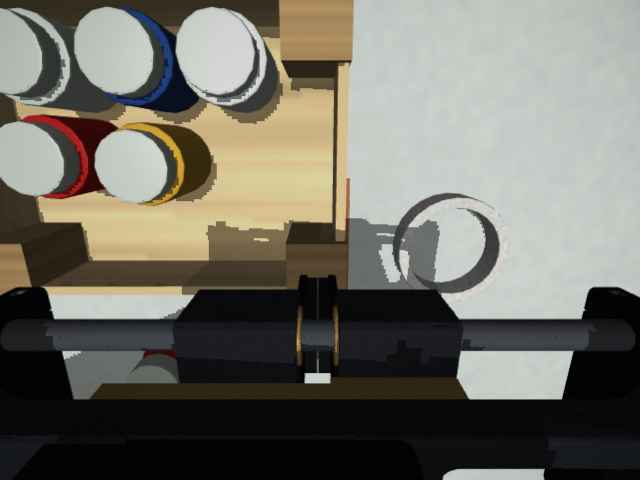

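Wedge stays under the corner (scene crop (280,310)), nothing else disturbed. Now press.

Request:
servo_tool --moves "-0.002 0 0.012 0 0; -0.002 0 0.024 0 0; -0.002 0 0.032 0 0; -0.002 0 0.0355 0 0; -0.002 0 0.0355 0 0; -0.002 0 0.0355 0 0"

```text
time_s: 15.18
tool_pos: [626.2, 95.2, 88.5]
tcp_rot: [0.0, 0.686, 0.727, 0.0]
contact_force: [0.1, 0.9, 0.2]
width: 0.011
```

Request:
servo_tool --moves "0 0 0.001 0 0; 0 0 0.002 0 0; 0 0 0.002 0 0"

```text
time_s: 15.55
tool_pos: [626.1, 95.1, 86.4]
tcp_rot: [0.0, 0.686, 0.727, 0.0]
contact_force: [-0.2, -1.3, 2.8]
width: 0.011
```

Request:
servo_tool --moves "0 0 0.001 0 0; 0 0 0.001 0 0; 0 0 0.001 0 0"

```text
time_s: 15.92
tool_pos: [626.3, 95.1, 86.2]
tcp_rot: [0.0, 0.686, 0.727, 0.0]
contact_force: [-4.3, -1.3, 10.1]
width: 0.003
```

Pressed: rises to 10 N with no sinking (86.4→86.2, versus 8 mm before). Hold and check steadiness.

Request:
servo_tool --moves "0 0 0 0 0; 0 0 0 0 0; 0 0 0 0 0; 0 0 0 0 0; 0 0 0 0 0; 0 0 0 0 0; 0 0 0 0 0; 0 0 0 0 0"

```text
time_s: 16.92
tool_pos: [626.3, 95.1, 86.1]
tcp_rot: [0.0, 0.686, 0.727, 0.0]
contact_force: [-4.2, -1.4, 9.1]
width: 0.001
```

```bash
python3 st.py;python3 look.py 12; python3 st.py
```

```text
16.925 [626.3  95.1  86.1] xang 1.629 yang 0.058 zdn [ 0.001 -0.    -1.   ] F [-4.21 -1.41  9.12] w 0.001
17.075 [626.3  95.1  86.2] xang 1.629 yang 0.058 zdn [ 0.001 -0.    -1.   ] F [-3.76 -0.85 10.12] w 0.002
```

View pics/scene12.png

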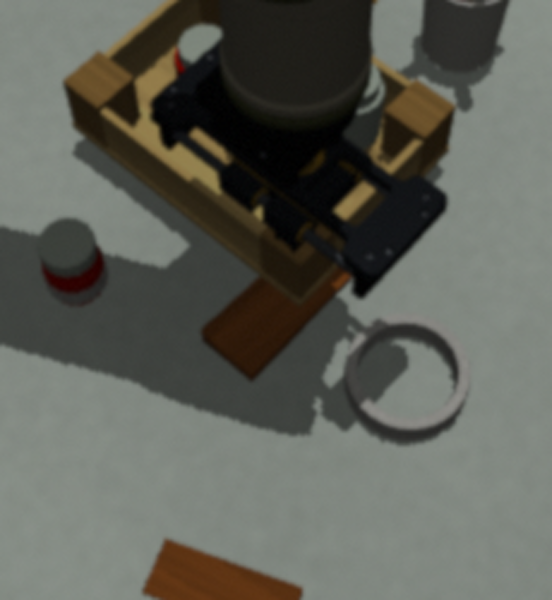

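View pics/top12.png

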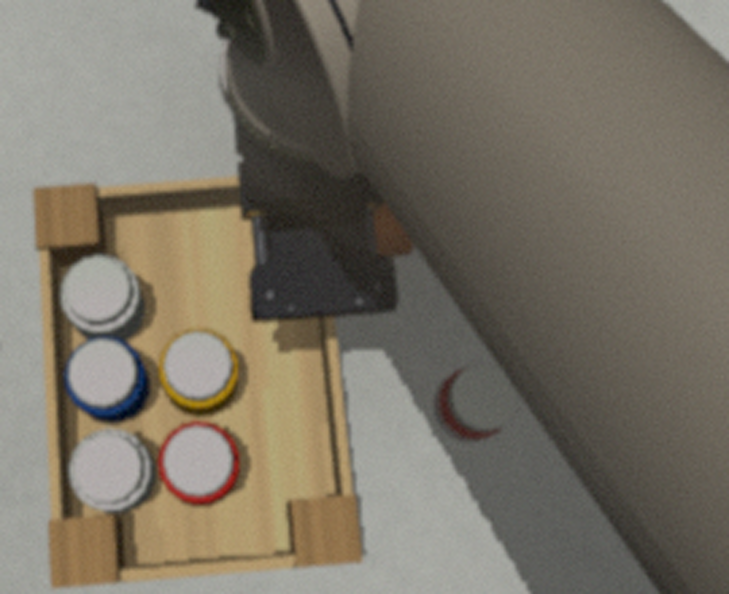

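Wedge, caddy and bystanders sit unchanged under the press and the force is steady. Handing in.

```bash
python3 -c "
from station import arm
print(arm.sign_off())"
```

```text
the job is handed in; nothing more can be done
None
```

I pressed the short-footed corner, and it sank about 8 mm before the foot met the table. I let go and pushed the larger wedge straight in behind its butt until the push rose to about 3.5 N. By my estimate its tip was then about 50 mm past the foot's middle. I then pressed the corner again and handed the job in while still pressing, 17.1 s into the 61 s allowed.

**Last checks:**
- **Rocking:** the corner held 9–10 N for over a second at z ≈ 86.2 mm, so it no longer sinks.
- **Wedge and caddy:** neither shifted under the press. The wedge lay flat under the foot, centred to within about 2 mm, with the fingers clear of it.
- **Bystanders:** the jar, tape and cup looked untouched in the pictures.

**Not measured:** I judged levelness only from the height of the corner top and from the pictures, and got the tip depth from the finger position and the wrist camera. During the final press there was a steady 4 N sideways on the fingertip, and nothing moved because of it. No check failed or disagreed.

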